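# Switch on the waste disposer under its splash cover

## Robot

A 6-joint arm with a two-finger parallel gripper is mounted at the origin on the work surface. World frame = base frame: x ahead of the robot, y to its left, z up, the work surface at z = 0. Lengths are in m, angles in rad, forces in N, time in s.
With the tool pointing down it reaches from about 0.35 to 0.95 m from the base axis. Payload 17.4 kg.
Tool frame: the origin (TCP) lies at the very end of the fingers, on their centre line; the grasp point (between the pads) lies 19 mm behind it; z points along the fingers, y is the line along which they close (so a half turn about z gives the same grasp; the last joint's range is limited). The gripper opens to 93 mm and grips with 3 to 60 N. Pads are 15 mm wide; open, the fingers measure 128 mm over their backs; the gripper's body (75 mm by 188 mm) begins 65 mm behind the grasp point.
Start: joints at [1.247, 0.116, 1.442, -0, 1.584, -0.038], TCP at [0.19, 0.648, 0.19] pointing down, gripper open.
Joint ranges: [-2.83, 2.83], [-0.83, 2.19], [0.07, 2.5], [-1.14, 4.28], [0.01, 3], [-2.97, 2.97]. Speed limits (rad/s): [1.89, 1.89, 2.22, 3.14, 3.14, 3.14].

## Interface

Orientations are given as a rotation vector (axis times angle).
In Python, from station import manip gives the robot as it stands.
- The arm moves only by the tool jog_arm, never from a script. Its arguments are lists of equal length, an entry for each row: "travel": the shift along the tool's x, y, z in mm, a list of three; "angular": the turn, a rotation vector about the tool's x, y, z in degrees, a list of three; "gripper": the gripper command: -1 is shut, 1 is fully open, values between are in proportion. In form: {"travel": [[tx, ty, tz], ...], "angular": [[ax, ay, az], ...], "gripper": [gripper, ...]}. A call has exactly 10 rows; each row is the pose to reach, as a shift and turn from the pose commanded when the call began, along the tool's axes at that moment; what a row does not reach only later rows make up. A row lasts 1/10 s, in which the tool goes at most 50 mm and 8.59 degrees, less where a joint would pass 70% of its speed; a pose out of reach is approached as far as the arm can. A call with a gripper value outside its range is refused whole. The fingers move at their own pace and stop on an object; the grip force is fixed at half the most. Time passes only in rows, so rows that repeat a pose let the fingers close, or fill a call up. It gives the time, the measured TCP pose, the force, the opening and the grip force at its end, in the units of the state.
- manip.get_state(): the state, without advancing time (a new reading comes with each control period).
- manip.camera(name): name is "scene" or "top"; returns (picture, depth): 480x640x3 uint8, red, green, blue; 480x640 float32, m along the optical axis (not along the pixel's ray), 0 where there is no reading.
- manip.camera_model(name): a dict with "intrinsics" (3x3 intrinsics, pixels), "R" (3x3) and "t" (3): a world point X has camera coordinates R X + t. Camera axes: x right, y down, z forward; pixel columns grow to the right and rows downward; lengths in m; the calibration is good to about 2 mm. A picture is of the moment at which its call begins. camera_model takes no time and is no camera call.
- manip.close_job(): hands the job in; it is judged then, once.
The state is a dict: "t": time; "joint_positions": joint angles; "qd": joint speeds; "tau": joint torques, N m; "position": TCP position; "tool_rot": TCP orientation; "contact_force": force on the tool from outside, world axes, zero at the start; "wrist_torque": the same for the moment, N m; "finger_gap": opening from 0.0 (shut) to 1.0 (fully open); "grasp_force": force on a finger pad.
Only numpy, scipy, OpenCV 4.12 (cv2) and the standard library are available. Lean on these libraries where they do the work, as an engineer would, in place of code of your own. Each camera call takes 0.05 s, during which the arm holds its last target. There are 200 camera calls.

## Task

Switch on the sink's waste disposer: swing up the yellow cover of its switch box, push the red switch inside fully over towards the hinge side, and shut the yellow cover flat on its box again. Leave the blue-covered box, which serves the water heater, closed.

Things in the scene. Friction and masses are not known exactly. Their poses are not given: they have to be found in the camera images.
- disposer_box: Grey open-topped switch box under the yellow cover, fixed to the worktop: 160 (x) x 110 (y) x 65 mm high, walls 4 mm, well empty but for the switch. Origin: centre of the underside; x towards the hinge side (away from the robot at yaw 0), y along the hinge, z up. Hinge line at x +80, z 65. Red switch paddle pivots about the y line x -5, z 15; 26 wide (y), 8 thick, 40 long.
- disposer_cover (a joint): Yellow plate's angle, rad: 0 shut, 1.57 upright, stop 1.9; stays at any angle (friction hinge, 2.5 N at the pull). 162 x 114 x 6 mm; a stem at mid free edge bears a black T pull: bar 18 dia, 24 long along y, centre 192 from hinge, 3 above plate underside: x -112, y 0, z 68 in the box frame when shut. Pinch its ends along y from above; it turns in the fingers.
- disposer_switch (a joint): Angle of the red switch paddle in that box, rad: 0 off, leaning 0.4 rad from upright towards -x of the box (the pull's side); 0.8 on, leaning 0.4 rad towards +x (the hinge side). Starts within 0.1 of off, stays where it is left; about 2 N on its upper half pushes it over.
- heater_cover (a joint): Angle of the cover of the other box, rad: 0 shut. That box is the same but for its blue cover, and is not to be opened. Either cover may start up to 0.1 rad ajar. The two boxes stand side by side, either one on the left.
Things that resemble listed ones, but are neither listed nor needed, are in the scene too. Leave any orange or white look-alike of the disposer_box alone.

How it is judged:
On the way, in this order (a step that is already met when the one before it is completed fails the run):
1. the yellow cover is swung up (value of joint disposer_cover above 1 rad), for 0.2 s.
2. the red switch is on while the yellow cover is up (value of joint disposer_switch above 0.6 rad and value of joint disposer_cover above 0.8 rad), for 0.2 s.
At the end, for the whole second after the job is handed in: The yellow cover is shut to within 0.14 rad (8 degrees), the red switch beneath it is over to 0.6 rad or more of its 0.8 rad, and the blue cover is still closed (below 0.35 rad) (value of joint disposer_cover below 0.14 rad and value of joint disposer_switch above 0.6 rad and value of joint heater_cover below 0.35 rad); the robot touches nothing.
It fails at once if the blue cover is lifted (value of joint heater_cover above 0.35 rad).
It also fails if it takes over 64 s, if anything falls off the work surface, if the arm or the gripper's body presses on something with over 40 N, if the wrist force passes 120 N, or if a joint passes its speed limit or range.

## Working session

There is one attempt and no reset: what is moved stays moved. The work goes in short steps, Python scripts to look and compute and a tool call to move; the robot and the scene stay as the last step left them, time stands still between calls to the robot, and variables do not carry over. Pictures are saved under pics/ and viewed, at most 10 in all, crops included, and the job is handed in when it is done.

Besides the shell and the picture viewer there is one more tool, called after "Request:" by a JSON object that holds its "name" and its "arguments". jog_arm: Moves the arm, as the interface text tells. Its arguments: {"type":"object","properties":{"travel":{"type":"array","items":{"type":"array","items":{"type":"number"}}},"angular":{"type":"array","items":{"type":"array","items":{"type":"number"}}},"gripper":{"type":"array","items":{"type":"number"}}},"required":["travel","angular","gripper"]}

```bash
mkdir -p pics
cat > h.py <<'E'
import numpy as np,cv2
from station import manip
def snap(n):
    im,d=manip.camera(n); m=manip.camera_model(n); K=np.array(m["intrinsics"]);R=np.array(m["R"]);t=np.array(m["t"])
    v,u=np.mgrid[:480,:640]; p=np.stack([(u-K[0,2])/K[0,0]*d,(v-K[1,2])/K[1,1]*d,d],-1)
    W=(p-t)@R; W[d==0]=np.nan
    return im,W
def save(im,f): cv2.imwrite(f,cv2.cvtColor(im,cv2.COLOR_RGB2BGR))
E
python3 - <<'E'
from h import *
a,W=snap("top");b,V=snap("scene");save(a,"pics/t.png");save(b,"pics/s.png")
np.savez("/tmp/a.npz",a=a,W=W,b=b,V=V)
hs=cv2.cvtColor(a,cv2.COLOR_RGB2HSV)
for n,lo,hi in(("yel",22,35),("blue",95,130),("orange",8,20)):
    m=cv2.inRange(hs,(lo,110,60),(hi,255,255)); k,l,s,c=cv2.connectedComponentsWithStats(m)
    for i in range(1,k):
        if s[i,4]>80:
            P=W[l==i];P=P[~np.isnan(P[:,0])]
            print(n,c[i].round(),s[i],np.median(P,0).round(3),P.min(0).round(3),P.max(0).round(3))
print(manip.get_state()["tool_rot"])
E
```

```text
yel [228. 256.] [ 193  210   70  101 5540] [0.546 0.217 0.075] [ 0.449  0.154 -0.004] [0.632 0.297 0.086]
blue [422. 247.] [ 388  202   71   99 5424] [ 0.561 -0.137  0.079] [ 0.465 -0.197 -0.002] [ 0.646 -0.076  0.092]
blue [ 96. 242.] [ 63 215  53  43 580] [0.574 0.469 0.073] [ 0.544  0.415 -0.002] [0.62  0.525 0.095]
orange [343. 364.] [ 305  314   77  108 5934] [0.353 0.01  0.071] [ 0.243 -0.06  -0.005] [0.441 0.079 0.076]
orange [160. 393.] [ 126  343   70  109 6139] [0.306 0.332 0.07 ] [ 0.197  0.27  -0.005] [0.392 0.419 0.077]
[-4.47270708e-01 -3.10943197e+00  1.67434903e-03]
```

View pics/t.png

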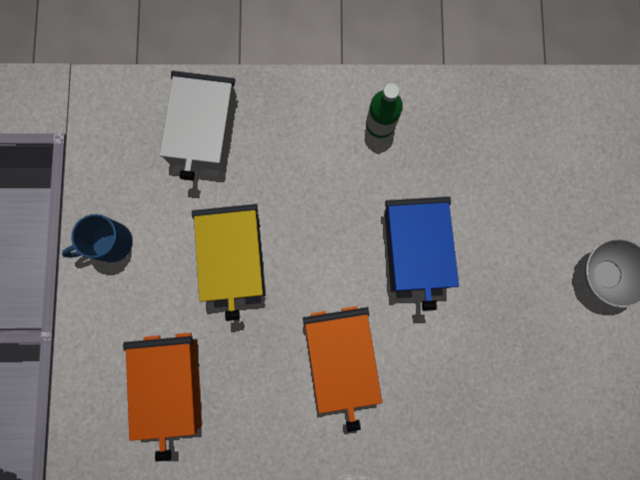

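View pics/s.png

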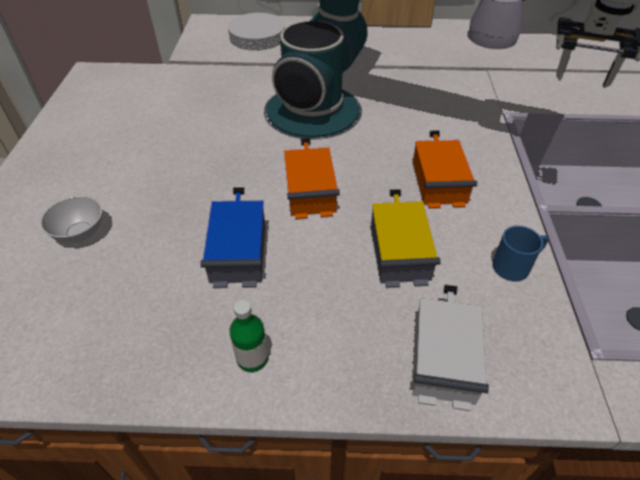

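Could be taken for the target (top view pixels): yellow-covered box (228,256), blue box (422,247), white look-alike (200,120), and orange look-alikes (343,364) and (160,393). I choose yellow, whose pull is at about (232,315). Next: fit its pose and check a crop.

Run:
```python
from h import *
from scipy.spatial.transform import Rotation as Ro
z=np.load("/tmp/a.npz");a,W=z["a"],z["W"]
save(cv2.resize(a[195:335,170:290],None,fx=4,fy=4,interpolation=cv2.INTER_CUBIC),"pics/c.png")
hs=cv2.cvtColor(a,cv2.COLOR_RGB2HSV); m=cv2.inRange(hs,(22,110,60),(35,255,255)); m[:, :185]=0;m[:,270:]=0
m[:205]=0;m[330:]=0
me=cv2.erode(m,np.ones((5,5)))
P=W[me>0];P=P[~np.isnan(P[:,0])]; A=np.c_[P[:,:2],np.ones(len(P))]
c=np.linalg.lstsq(A,P[:,2],rcond=None)[0]; print("plane",c,"resid",np.std(A@c-P[:,2]))
big=cv2.morphologyEx(m,cv2.MORPH_OPEN,np.ones((15,15)))
# intersect pixel rays with plane
cm=manip.camera_model("top");K,R,t=map(np.array,(cm["intrinsics"],cm["R"],cm["t"]));C=-R.T@t
def onp(uv,c):
    d=R.T@np.linalg.solve(K,[uv[0],uv[1],1]); s=(c[0]*C[0]+c[1]*C[1]+c[2]-C[2])/(d[2]-c[0]*d[0]-c[1]*d[1]); return C+s*d
ys,xs=np.nonzero(big); Q=np.array([onp((x,y),c) for x,y in zip(xs,ys)])
r=cv2.minAreaRect((Q[:,:2]*1000).astype(np.float32)); print("rect",r)
print("cam",C)
g=hs[:,:,2]<45; sub=np.zeros_like(g);sub[300:325,220:245]=g[300:325,220:245]
k,l,s,cc=cv2.connectedComponentsWithStats(sub.astype(np.uint8))
for i in range(1,k):
    if s[i,4]>20: print("pull",cc[i],s[i],np.nanmedian(W[l==i],0), onp(cc[i],[0,0,.08]))
n=np.array([-c[0],-c[1],1]);n/=np.linalg.norm(n);print("tilt",np.degrees(np.arccos(n[2])),n)
st=manip.get_state();print(st["position"],Ro.from_rotvec(st["tool_rot"]).as_matrix().round(3))
```

```text
plane [-0.05292898 -0.00647474  0.10559823] resid 0.0017440703858044983
rect ((548.6637573242188, 217.28564453125), (158.55728149414062, 113.87262725830078), 5.697186470031738)
cam [0.44386358 0.05393823 1.04934669]
pull [223.23076923 303.05769231] [220 300   8   7  52] [0.46302893 0.2359799  0.00488662] [0.46158315 0.22254553 0.08      ]
pull [232.03846154 314.84615385] [225 309  14  12 130] [0.44050951 0.2061038  0.08527435] [0.44072764 0.2065609  0.08      ]
tilt 3.052322416759828 [0.05285389 0.00646555 0.99858133]
[0.19023847 0.64740931 0.188861  ] [[-0.959  0.282 -0.   ]
 [ 0.282  0.959 -0.001]
 [ 0.    -0.001 -1.   ]]
```

View pics/c.png

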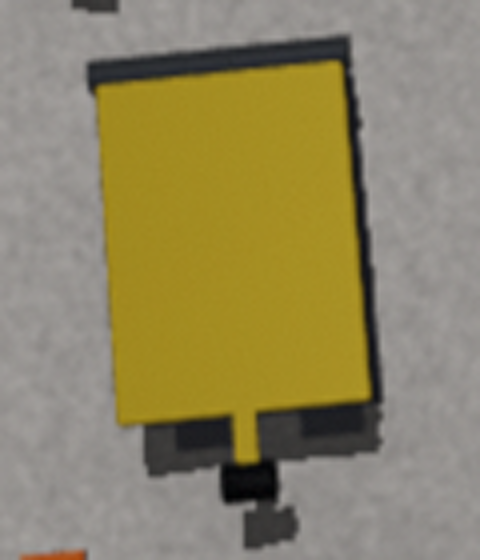

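The crop shows the yellow plate and its black T pull (about (232,315) in the full picture). The cover is slightly ajar, about 0.05 rad, and the box yaw is about 5.7°. Next, go above the pull.

Request:
{"name": "jog_arm", "arguments": {"travel": [[-30,-29,0],[-70,-68,0],[-110,-106,0],[-150,-145,0],[-190,-184,0],[-230,-222,0],[-270,-261,0],[-305,-295,0],[-340,-328,0],[-365,-352,0]], "angular": [[0,0,-2],[0,0,-4],[0,0,-7],[0,0,-9.5],[0,0,-12],[0,0,-14.5],[0,0,-17],[0,0,-19.5],[0,0,-21.5],[0,0,-22.1]], "gripper": [1,1,1,1,1,1,0.3,0.3,0.3,0.3]}}

```text
t: 1.1
position: [0.434, 0.2184, 0.1895]
tool_rot: [-0.159, 3.137, 0.0]
contact_force: [1.9, -0.3, 0.2]
finger_gap: 0.708
grasp_force: 0.0
```

Request:
{"name": "jog_arm", "arguments": {"travel": [[0,0,0],[0,0,0],[0,0,0],[0,0,0],[0,0,0],[0,0,10],[0,0,25],[0,0,40],[0,0,50],[0,0,50]], "angular": [[0,0,0],[0,0,0],[0,0,0],[0,0,0],[0,0,0],[0,0,0],[0,0,0],[0,0,0],[0,0,0],[0,0,0]], "gripper": [0.3,0.3,0.3,0.3,0.3,0.3,0.3,0.3,0.3,0.3]}}

```text
t: 2.1
position: [0.4329, 0.22, 0.1374]
tool_rot: [0.157, -3.135, 0.002]
contact_force: [-0.6, -0.1, -0.1]
finger_gap: 0.65
grasp_force: 0.0
```

```bash
cat >> h.py <<'E'
from scipy.spatial.transform import Rotation as Ro
def tool():
    s=manip.get_state();M=Ro.from_rotvec(s["tool_rot"]).as_matrix()
    return s,np.array(s["position"]),M
def to(X):
    s,p,M=tool();print("t",round(s["t"],2),"pos",p.round(4),"delta tool mm",((np.array(X)-p)@M*1000).round(1))
E
python3 - <<'E'
from h import *
to([.4407,.206,.058]);print(tool()[2].round(3),tool()[0]["finger_gap"])
E
```

```text
t 2.1 pos [0.4329 0.22   0.1374] delta tool mm [ -6.6 -14.6  79.4]
[[-0.995 -0.1   -0.003]
 [-0.1    0.995 -0.001]
 [ 0.003 -0.001 -1.   ]] 0.6504214320820862
```

Request:
{"name": "jog_arm", "arguments": {"travel": [[-4,-8,0],[-6.5,-14.5,0],[-6.5,-14.5,20],[-6.5,-14.5,40],[-6.5,-14.5,60],[-6.5,-14.5,72],[-6.5,-14.5,79],[-6.5,-14.5,79],[-6.5,-14.5,79],[-6.5,-14.5,79]], "angular": [[0,0,0],[0,0,0],[0,0,0],[0,0,0],[0,0,0],[0,0,0],[0,0,0],[0,0,0],[0,0,0],[0,0,0]], "gripper": [0.3,0.3,0.3,0.3,0.3,0.3,0.3,0.3,0.3,0.3]}}

```text
t: 3.1
position: [0.442, 0.2067, 0.0615]
tool_rot: [-0.157, 3.136, 0.001]
contact_force: [-0.4, -0.1, -0.5]
finger_gap: 0.649
grasp_force: 0.0
```

Request:
{"name": "jog_arm", "arguments": {"travel": [[0,0,0],[0,0,0],[0,0,0],[0,0,0],[0,0,0],[0,0,0],[0,0,0],[0,0,0],[0,0,0],[0,0,0]], "angular": [[0,0,0],[0,0,0],[0,0,0],[0,0,0],[0,0,0],[0,0,0],[0,0,0],[0,0,0],[0,0,0],[0,0,0]], "gripper": [-1,-1,-1,-1,-1,-1,-1,-1,-1,-1]}}

```text
t: 4.1
position: [0.4415, 0.2065, 0.0605]
tool_rot: [0.157, -3.138, 0.0]
contact_force: [-0.6, -0.3, 0.6]
finger_gap: 0.005
grasp_force: 0.0
```

Run:
```python
from h import *
to([.4407,.206,.058]);s,p,M=tool();print(s["finger_gap"],s["grasp_force"],s["contact_force"])
# arc table, from theta0=.053, in tool axes mm (x=-boxx, z down)
for th in np.arange(.053,1.66,.1): print(round(th,2),(-192*(np.cos(.053)-np.cos(th))).round(1),(-192*(np.sin(th)-np.sin(.053))).round(1))
a,W=snap("top");save(cv2.resize(a[195:335,170:290],None,fx=3,fy=3),"pics/g.png")
```

```text
t 4.1 pos [0.4415 0.2065 0.0605] delta tool mm [ 0.9 -0.5  2.5]
0.00508198828926021 0.0 [-0.59643187 -0.28721905  0.5956262 ]
0.05 -0.0 -0.0
0.15 -2.0 -19.1
0.25 -5.8 -37.9
0.35 -11.6 -56.2
0.45 -19.1 -73.9
0.55 -28.3 -90.7
0.65 -39.2 -106.5
0.75 -51.6 -121.1
0.85 -65.4 -134.5
0.95 -80.5 -146.3
1.05 -96.7 -156.7
1.15 -113.8 -165.3
1.25 -131.7 -172.2
1.35 -150.2 -177.3
1.45 -169.2 -180.5
1.55 -188.3 -181.8
1.65 -207.5 -181.2
```

View pics/g.png

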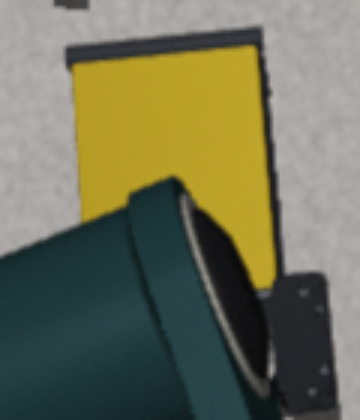

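The fingers shut fully at the pull without holding anything. I'll check from the scene camera.

Run:
```python
from h import *
b,V=snap("scene");save(cv2.resize(b[130:300,330:500],None,fx=3.4,fy=3.4,interpolation=cv2.INTER_CUBIC),"pics/g2.png")
z=np.load("/tmp/a.npz");o,V0=z["b"],z["V"]
print(np.nanmedian(V0[192:196,393:398].reshape(-1,3),0),V0[194,385:408:2].round(3).tolist())
for im,X in((o,V0),(b,V)):
    m=cv2.erode(cv2.inRange(cv2.cvtColor(im,cv2.COLOR_RGB2HSV),(22,110,60),(35,255,255)),np.ones((7,7)))
    P=X[m>0];P=P[~np.isnan(P[:,0])];P=P[P[:,2]>.05]
    c=np.linalg.lstsq(np.c_[P[:,:2],np.ones(len(P))],P[:,2],rcond=None)[0];print(c,P.min(0),P.max(0))
```

```text
[0.44836407 0.20660425 0.0808136 ] [[0.358, 0.197, -0.004], [0.359, 0.201, -0.003], [0.437, 0.195, 0.069], [0.446, 0.198, 0.078], [0.449, 0.202, 0.08], [0.448, 0.207, 0.08], [0.448, 0.211, 0.08], [0.448, 0.216, 0.08], [0.364, 0.235, 0.002], [0.357, 0.241, -0.003], [0.358, 0.246, -0.002], [0.36, 0.25, -0.001]]
[-0.0513079  -0.00572167  0.103796  ] [0.47854486 0.1629498  0.06681478] [0.62523376 0.2726192  0.08110145]
[-0.0501326  -0.00508349  0.10302598] [0.47636101 0.16258093 0.0668874 ] [0.62390224 0.27283277 0.0814444 ]
```

View pics/g2.png

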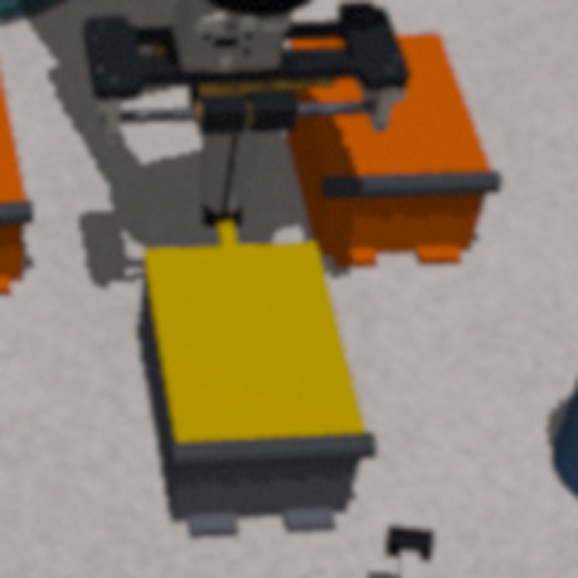

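The picture shows the closed fingers apparently just beyond the bar (crop (222,216), full (395,194)) rather than around it. I'll measure the fingers' depth.

Run:
```python
from h import *
b,V=snap("scene")
for r in range(164,202,2): print(r,V[r,395].round(3),V[r,391].round(3),b[r,395],V[r,400].round(3))
m=manip.camera_model("scene");R,t,K=map(np.array,(m["R"],m["t"],m["intrinsics"]))
for X in((.4415,.2065,.0605),(.4407,.206,.077)):
    q=K@(R@np.array(X)+t);print(X,q[:2]/q[2])
```

```text
164 [0.48  0.193 0.191] [0.477 0.185 0.188] [16 16 21] [0.477 0.203 0.189]
166 [0.479 0.194 0.185] [0.483 0.185 0.188] [21 19 23] [0.477 0.204 0.184]
168 [0.479 0.194 0.18 ] [0.48  0.186 0.18 ] [31 28 32] [0.48  0.204 0.181]
170 [0.451 0.199 0.151] [0.454 0.19  0.154] [69 67 64] [0.452 0.209 0.152]
172 [0.452 0.199 0.146] [0.449 0.191 0.144] [76 73 70] [0.45  0.21  0.145]
174 [0.45  0.2   0.139] [0.453 0.191 0.141] [75 72 68] [0.45  0.211 0.139]
176 [0.452 0.201 0.136] [0.454 0.192 0.137] [74 71 68] [0.448 0.212 0.132]
178 [0.455 0.201 0.132] [0.455 0.192 0.132] [74 71 68] [0.451 0.212 0.129]
180 [0.455 0.201 0.126] [0.45  0.194 0.122] [73 70 67] [0.45  0.213 0.123]
182 [0.451 0.203 0.118] [0.453 0.194 0.119] [73 69 67] [0.451 0.213 0.118]
184 [0.451 0.203 0.112] [0.454 0.194 0.114] [68 64 63] [0.452 0.214 0.113]
186 [0.45  0.204 0.105] [0.452 0.195 0.106] [66 63 60] [0.452 0.214 0.108]
188 [0.452 0.204 0.101] [0.451 0.196 0.099] [59 56 53] [0.449 0.216 0.099]
190 [0.451 0.205 0.094] [0.454 0.196 0.097] [54 50 50] [0.452 0.216 0.096]
192 [0.448 0.206 0.086] [0.447 0.197 0.085] [36 36 36] [0.444 0.218 0.082]
194 [0.449 0.207 0.08 ] [0.452 0.197 0.082] [57 48 10] [0.446 0.218 0.078]
196 [0.453 0.207 0.078] [0.447 0.199 0.072] [152 127   0] [0.446 0.219 0.072]
198 [0.459 0.206 0.078] [ 0.374  0.21  -0.002] [162 135   0] [ 0.373  0.233 -0.002]
200 [0.466 0.206 0.078] [ 0.38   0.21  -0.003] [153 130   0] [ 0.38   0.232 -0.002]
(0.4415, 0.2065, 0.0605) [393.76072612 198.19564512]
(0.4407, 0.206, 0.077) [394.29596028 192.57908336]
```

The geometry is ambiguous, so I'll test by lifting along the arc to about 0.35 rad. This is harmless whether or not the fingers hold the bar.

Request:
{"name": "jog_arm", "arguments": {"travel": [[0,0,-10],[-2,0,-19],[-4,0,-28],[-6,0,-38],[-9,0,-47],[-11.5,0,-56],[-11.5,0,-56],[-11.5,0,-56],[-11.5,0,-56],[-11.5,0,-56]], "angular": [[0,0,0],[0,0,0],[0,0,0],[0,0,0],[0,0,0],[0,0,0],[0,0,0],[0,0,0],[0,0,0],[0,0,0]], "gripper": [-1,-1,-1,-1,-1,-1,-1,-1,-1,-1]}}

```text
t: 5.25
position: [0.4527, 0.2076, 0.1161]
tool_rot: [0.157, -3.137, 0.0]
contact_force: [0.2, -0.3, -0.0]
finger_gap: 0.004
grasp_force: 0.0
```

Run:
```python
from h import *
b,V=snap("scene");save(cv2.resize(b[110:280,330:500],None,fx=3.4,fy=3.4,interpolation=cv2.INTER_CUBIC),"pics/g3.png")
s,p,M=tool();print(p,s["finger_gap"],s["contact_force"])
m=cv2.erode(cv2.inRange(cv2.cvtColor(b,cv2.COLOR_RGB2HSV),(22,110,60),(35,255,255)),np.ones((7,7)))
P=V[m>0];P=P[~np.isnan(P[:,0])];P=P[P[:,2]>.05]
print(np.linalg.lstsq(np.c_[P[:,:2],np.ones(len(P))],P[:,2],rcond=None)[0])
m=manip.camera_model("scene");R,t,K=map(np.array,(m["R"],m["t"],m["intrinsics"]));q=K@(R@p+t);q=q[:2]/q[2];print(q)
for r in range(150,196,3): print(r,V[r,int(q[0])].round(3),b[r,int(q[0])])
```

```text
[0.45276921 0.20761269 0.11616951] 0.005191383582691503 [-0.65278992  0.47333403  0.99326267]
[-0.0503936  -0.00645455  0.10348397]
[397.3014779  183.05208042]
150 [0.49  0.191 0.234] [37 35 37]
153 [0.466 0.196 0.208] [76 71 68]
156 [0.462 0.197 0.197] [74 71 67]
159 [0.463 0.198 0.19 ] [76 73 69]
162 [0.463 0.199 0.183] [74 72 69]
165 [0.462 0.2   0.174] [74 71 68]
168 [0.465 0.2   0.168] [75 72 69]
171 [0.462 0.202 0.158] [75 72 68]
174 [0.465 0.202 0.152] [76 72 68]
177 [0.299 0.229 0.001] [80 75 74]
180 [ 0.309  0.229 -0.   ] [78 74 73]
183 [ 0.32   0.228 -0.001] [79 75 74]
186 [0.333 0.227 0.001] [81 77 75]
189 [0.438 0.211 0.086] [44 41 41]
192 [0.447 0.211 0.085] [15 13 13]
195 [0.45  0.211 0.079] [145 121   0]
```

View pics/g3.png

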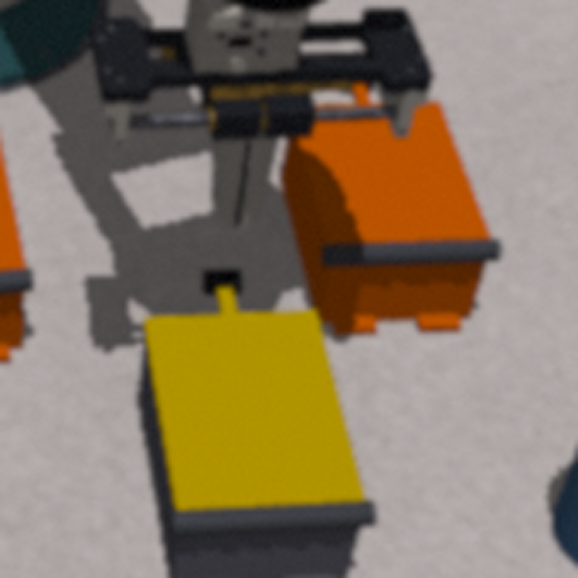

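The picture shows the cover still shut, and the fingertips (crop (238,222), full (400,175)) above the pull. They sit at z≈0.149 while the reported TCP is 0.116, so the whole tool is about 33 mm higher than reported. I'll quantify that in all axes and correct for it.

Run:
```python
from h import *
b,V=snap("scene");s,p,M=tool()
D=(V-p)@M*1000  # tool axes mm
roi=np.zeros(b.shape[:2],bool);roi[155:190,375:420]=1
f=roi&(abs(D[...,0])<30)&(abs(D[...,1])<30)&(D[...,2]>-75)&(D[...,2]<10)
P=D[f];print(len(P),"pctl 2/50/98",np.percentile(P,[1,2,50,98,99.5],0).round(1).tolist())
for r in range(156,180):
    q=np.nonzero(f[r])[0]
    if len(q): print(r,q.min(),q.max(),D[r,q.min()].round(1),D[r,q.max()].round(1),np.median(D[r,q,0]).round(1))
```

```text
264 pctl 2/50/98 [[-13.0, -17.5, -74.4], [-12.5, -17.3, -74.1], [-9.5, -1.9, -54.0], [3.8, 14.0, -30.2], [7.9, 14.6, -29.4]]
157 393 393 [ -1.5 -17.5 -73.6] [ -1.5 -17.5 -73.6] -1.5
158 392 407 [  9.5 -16.6 -62.1] [ -8.1  10.3 -74.9] -5.9
159 392 409 [  6.9 -17.  -61.6] [-10.5  14.1 -74. ] -9.3
160 392 409 [  8.3 -16.4 -57.7] [ -9.8  14.6 -70.9] -9.4
161 392 409 [  6.2 -16.6 -56.8] [ -8.9  15.3 -67.5] -9.6
162 392 408 [  6.9 -16.2 -53.6] [-10.6  13.  -66.3] -9.4
163 392 408 [  2.5 -17.  -54.5] [ -8.6  13.9 -62. ] -8.9
164 392 408 [  4.2 -16.3 -50.4] [ -9.5  14.  -60.1] -9.9
165 392 408 [  2.8 -16.3 -48.8] [-10.6  14.  -58.4] -9.9
166 392 407 [  2.6 -16.1 -46.3] [-12.1  11.8 -57. ] -9.8
167 392 407 [  1.5 -16.1 -44.5] [ -8.   13.4 -50.9] -9.4
168 392 407 [ -1.1 -16.4 -43.9] [ -9.6  13.3 -49.5] -9.5
169 392 407 [ -0.  -15.9 -40.3] [ -5.9  14.6 -43.6] -9.6
170 392 406 [  1.8 -15.1 -36. ] [-10.1  11.7 -44.6] -9.5
171 393 406 [ -9.3 -15.5 -42.6] [-10.1  12.  -41.9] -10.0
172 393 406 [ -9.9 -15.3 -40.3] [ -8.6  12.8 -37.9] -9.3
173 393 405 [ -9.2 -14.9 -37. ] [ -9.5  10.7 -35.9] -9.3
174 394 404 [-10.1 -12.7 -35. ] [-10.1   8.7 -33.8] -10.1
175 396 403 [-10.2  -8.1 -32. ] [-10.2   6.9 -31.3] -9.3
176 397 401 [-10.8  -5.8 -29.7] [-11.9   2.5 -30.2] -11.2
```

The tool is true in x and y to about 1 mm; fingertips are about 31 mm above the reported TCP in z. I'll regrasp that much lower.

Request:
{"name": "jog_arm", "arguments": {"travel": [[13,1,0],[13,1,0],[13,1,0],[13,1,0],[13,1,20],[13,1,40],[13,1,60],[13,1,78],[13,1,89],[13,1,89]], "angular": [[0,0,0],[0,0,0],[0,0,0],[0,0,0],[0,0,0],[0,0,0],[0,0,0],[0,0,0],[0,0,0],[0,0,0]], "gripper": [0.3,0.3,0.3,0.3,0.3,0.3,0.3,0.3,0.3,0.3]}}

```text
t: 6.35
position: [0.4393, 0.2071, 0.0263]
tool_rot: [0.157, -3.136, 0.001]
contact_force: [0.5, -0.4, 0.2]
finger_gap: 0.649
grasp_force: 0.0
```

Request:
{"name": "jog_arm", "arguments": {"travel": [[0,0,0],[0,0,0],[0,0,0],[0,0,0],[0,0,0],[0,0,0],[0,0,0],[0,0,0],[0,0,0],[0,0,0]], "angular": [[0,0,0],[0,0,0],[0,0,0],[0,0,0],[0,0,0],[0,0,0],[0,0,0],[0,0,0],[0,0,0],[0,0,0]], "gripper": [0.3,0.3,-1,-1,-1,-1,-1,-1,-1,-1]}}

```text
t: 7.35
position: [0.4399, 0.208, 0.0276]
tool_rot: [0.157, -3.138, -0.002]
contact_force: [-0.4, 5.9, -0.2]
finger_gap: 0.254
grasp_force: 30.0
```

Gripped (gap 23.6 mm ≈ 24 mm bar). Swinging up along the arc.

Request:
{"name": "jog_arm", "arguments": {"travel": [[-2,0,-19],[-6,0,-38],[-11.5,0,-56],[-19,0,-74],[-28,0,-91],[-39,0,-106.5],[-51.5,0,-121],[-65.5,0,-134.5],[-80.5,0,-146],[-80.5,0,-146]], "angular": [[0,0,0],[0,0,0],[0,0,0],[0,0,0],[0,0,0],[0,0,0],[0,0,0],[0,0,0],[0,0,0],[0,0,0]], "gripper": [-1,-1,-1,-1,-1,-1,-1,-1,-1,-1]}}

```text
t: 8.35
position: [0.5212, 0.2162, 0.1744]
tool_rot: [-0.157, 3.137, 0.002]
contact_force: [-2.6, 6.4, 3.1]
finger_gap: 0.257
grasp_force: 30.0
```

Request:
{"name": "jog_arm", "arguments": {"travel": [[-16,0,-10.5],[-33,0,-19],[-51,0,-26],[-70,0,-31],[-89,0,-34.5],[-108,0,-35.5],[-127,0,-35],[-127,0,-35],[-127,0,-35],[-127,0,-35]], "angular": [[0,0,0],[0,0,0],[0,0,0],[0,0,0],[0,0,0],[0,0,0],[0,0,0],[0,0,0],[0,0,0],[0,0,0]], "gripper": [-1,-1,-1,-1,-1,-1,-1,-1,-1,-1]}}

```text
t: 9.35
position: [0.6466, 0.2289, 0.2085]
tool_rot: [-0.158, 3.137, 0.002]
contact_force: [1.3, 5.6, 0.1]
finger_gap: 0.254
grasp_force: 30.0
```

Run:
```python
from h import *
s,p,M=tool();print(p,s["finger_gap"],s["contact_force"])
b,V=snap("scene");a,W=snap("top")
save(np.hstack([a[130:350,150:320],b[60:280,330:500]]).repeat(2,0).repeat(2,1),"pics/u.png")
```

```text
[0.64661279 0.22892923 0.20850308] 0.2536963160941902 [1.25079467 5.64734078 0.06183889]
```

View pics/u.png

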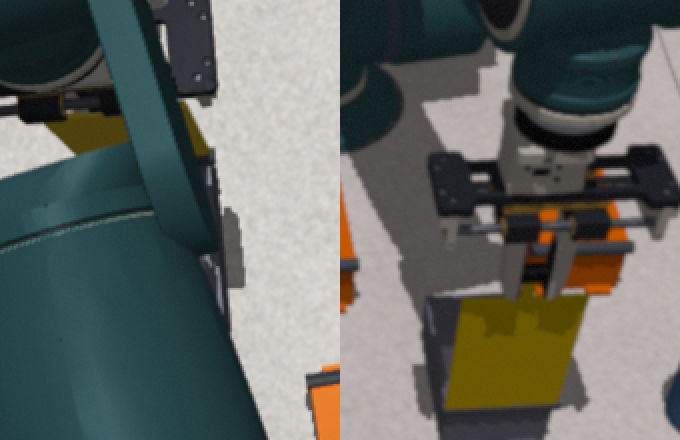

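The cover is upright (scene half, yellow plate at (515,350) in the composite). Next: release, rise, move over the box and come down with shut fingers on the pull's side of the switch.

Request:
{"name": "jog_arm", "arguments": {"travel": [[0,0,0],[0,0,0],[0,0,0],[0,0,-20],[0,0,-40],[0,0,-55],[30,0,-55],[65,0,-55],[105,0,-55],[140,0,-55]], "angular": [[0,0,0],[0,0,0],[0,0,0],[0,0,0],[0,0,0],[0,0,0],[0,0,0],[0,0,0],[0,0,0],[0,0,0]], "gripper": [0.3,0.3,0.3,0.3,0.3,0.3,0.3,-1,-1,-1]}}

```text
t: 10.45
position: [0.5055, 0.2138, 0.2635]
tool_rot: [0.157, -3.138, 0.0]
contact_force: [0.8, -0.0, 0.6]
finger_gap: 0.437
grasp_force: 0.0
```

Request:
{"name": "jog_arm", "arguments": {"travel": [[0,0,0],[0,0,0],[0,0,25],[0,0,55],[0,0,85],[0,0,115],[0,0,145],[0,0,160],[0,0,160],[0,0,160]], "angular": [[0,0,0],[0,0,0],[0,0,0],[0,0,0],[0,0,0],[0,0,0],[0,0,0],[0,0,0],[0,0,0],[0,0,0]], "gripper": [-1,-1,-1,-1,-1,-1,-1,-1,-1,-1]}}

```text
t: 11.45
position: [0.5078, 0.2142, 0.1045]
tool_rot: [-0.157, 3.137, 0.0]
contact_force: [0.8, 0.2, 1.2]
finger_gap: 0.004
grasp_force: 0.0
```

```bash
cat >> h.py <<'E'
HX=np.array([.6314,.2274,.065]); bx=np.array([.995,.0993]); by=np.array([-.0993,.995])
def boxpos():
    s,p,M=tool(); d=p[:2]-HX[:2]
    print("t",s["t"],"box x,y,ztip mm",(80+1000*d@bx).round(1),(1000*d@by).round(1),(p[2]*1000+31).round(1),"F",np.round(s["contact_force"],1),s["finger_gap"])
E
python3 - <<'E'
from h import *
boxpos()
b,V=snap("scene");a,W=snap("top")
m=cv2.erode(cv2.inRange(cv2.cvtColor(b,cv2.COLOR_RGB2HSV),(22,110,40),(35,255,255)),np.ones((5,5)))
P=V[m>0];P=P[~np.isnan(P[:,0])];d=(P[:,:2]-HX[:2])@bx; print("cover x vs z",np.polyfit(P[:,2],d,1),P[:,2].max())
save(np.hstack([a[170:340,150:320],b[100:270,330:500]]).repeat(2,0).repeat(2,1),"pics/d.png")
E
```

```text
t 11.45 box x,y,ztip mm -44.3 -0.8 135.5 F [0.8 0.2 1.2] 0.0042915473292272945
cover x vs z [0.0467826  0.00250562] 0.24213068767419327
```

View pics/d.png

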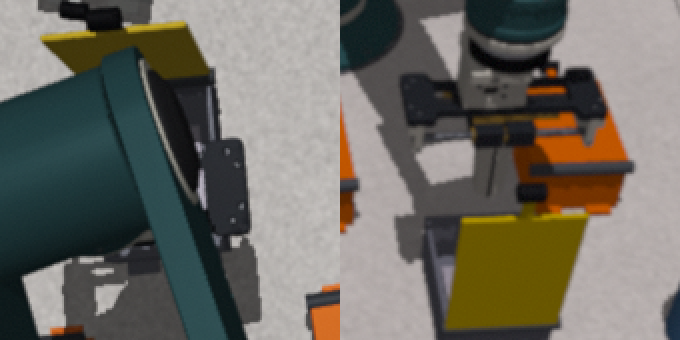

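The cover stays upright by itself, and the tool is over the box on the pull's side. Next: descend and push towards the hinge.

Request:
{"name": "jog_arm", "arguments": {"travel": [[0,1,25],[0,1,50],[0,1,75],[0,1,95],[0,1,95],[0,1,95],[-5,1,95],[-10,1,95],[-15,1,95],[-18,1,95]], "angular": [[0,0,0],[0,0,0],[0,0,0],[0,0,0],[0,0,0],[0,0,0],[0,0,0],[0,0,0],[0,0,0],[0,0,0]], "gripper": [-1,-1,-1,-1,-1,-1,-1,-1,-1,-1]}}

```text
t: 12.55
position: [0.5256, 0.217, 0.009]
tool_rot: [-0.157, 3.137, 0.0]
contact_force: [-2.5, 0.4, 1.0]
finger_gap: 0.003
grasp_force: 1.0
```

Request:
{"name": "jog_arm", "arguments": {"travel": [[-3,0,0],[-6,0,0],[-9,0,0],[-12,0,0],[-14,0,0],[-16,0,0],[-17,0,0],[-18,0,0],[-18,0,0],[-18,0,0]], "angular": [[0,0,0],[0,0,0],[0,0,0],[0,0,0],[0,0,0],[0,0,0],[0,0,0],[0,0,0],[0,0,0],[0,0,0]], "gripper": [-1,-1,-1,-1,-1,-1,-1,-1,-1,-1]}}

```text
t: 13.55
position: [0.5421, 0.2186, 0.0081]
tool_rot: [0.157, -3.136, 0.0]
contact_force: [-5.9, 0.5, 0.3]
finger_gap: 0.007
grasp_force: 3.1
```

```bash
python3 -c "
from h import *
boxpos()"
```

```text
t 13.55 box x,y,ztip mm -9.7 0.1 39.1 F [-5.9  0.5  0.3] 0.007253387249399041
```

Request:
{"name": "jog_arm", "arguments": {"travel": [[-1,0,0],[-2,0,0],[-3,0,0],[-4,0,0],[-4,0,0],[-4,0,0],[-4,0,0],[-4,0,0],[-4,0,0],[-4,0,0]], "angular": [[0,0,0],[0,0,0],[0,0,0],[0,0,0],[0,0,0],[0,0,0],[0,0,0],[0,0,0],[0,0,0],[0,0,0]], "gripper": [-1,-1,-1,-1,-1,-1,-1,-1,-1,-1]}}

```text
t: 14.55
position: [0.5429, 0.2187, 0.0077]
tool_rot: [0.157, -3.129, 0.002]
contact_force: [-33.4, -3.7, 14.9]
finger_gap: 0.005
grasp_force: 18.6
```

```bash
python3 -c "
from h import *
boxpos()"
```

```text
t 14.55 box x,y,ztip mm -8.9 0.1 38.7 F [-33.4  -3.7  14.9] 0.004814814767649663
```

Stopped firmly at the end position, as predicted. Next: back off, rise and move aside to check the switch.

Request:
{"name": "jog_arm", "arguments": {"travel": [[8,0,0],[16,0,0],[25,0,-10],[25,0,-50],[25,0,-95],[25,0,-140],[25,0,-185],[25,0,-225],[25,0,-250],[25,0,-256]], "angular": [[0,0,0],[0,0,0],[0,0,0],[0,0,0],[0,0,0],[0,0,0],[0,0,0],[0,0,0],[0,0,0],[0,0,0]], "gripper": [-1,-1,-1,-1,-1,-1,-1,-1,-1,-1]}}

```text
t: 15.55
position: [0.5223, 0.2168, 0.2689]
tool_rot: [-0.157, 3.132, 0.002]
contact_force: [-0.0, 0.3, -0.6]
finger_gap: 0.005
grasp_force: 0.0
```

Request:
{"name": "jog_arm", "arguments": {"travel": [[20,-30,0],[40,-60,0],[60,-100,0],[60,-140,0],[60,-180,0],[60,-220,0],[60,-250,0],[60,-250,0],[60,-250,0],[60,-250,0]], "angular": [[0,0,0],[0,0,0],[0,0,0],[0,0,0],[0,0,0],[0,0,0],[0,0,0],[0,0,0],[0,0,0],[0,0,0]], "gripper": [0.3,0.3,0.3,0.3,0.3,0.3,0.3,0.3,0.3,0.3]}}

```text
t: 16.55
position: [0.4869, -0.0374, 0.2642]
tool_rot: [0.158, -3.137, -0.0]
contact_force: [-0.2, 0.2, -0.3]
finger_gap: 0.649
grasp_force: 0.0
```

Run:
```python
from h import *
boxpos()
b,V=snap("scene");a,W=snap("top")
hs=cv2.cvtColor(a,cv2.COLOR_RGB2HSV);m=cv2.inRange(hs,(0,120,40),(6,255,255))|cv2.inRange(hs,(174,120,40),(180,255,255))
m[:200]=0;m[320:]=0;m[:,:180]=0;m[:,280:]=0
P=W[m>0];P=P[~np.isnan(P[:,0])];d=(P[:,:2]-HX[:2])
X=80+1000*d@bx;print("red box x",np.percentile(X,[2,50,98]).round(1),"y",np.percentile(1000*d@by,[2,98]).round(1),"z",np.percentile(P[:,2],[2,50,98]).round(3),len(P))
k=P[:,2]>.045;print("tip x",X[k].mean() if k.any() else None)
g=(hs[:,:,2]<60)&(W[...,2]>.23)&(abs(W[...,0]-.64)<.06)&(abs(W[...,1]-.23)<.02)
print("bar",np.median(W[g],0).round(4),np.percentile(W[g],[2,98],0).round(3).tolist())
save(cv2.resize(a[160:340,150:320],None,fx=3,fy=3,interpolation=cv2.INTER_CUBIC),"pics/e.png")
```

```text
t 16.55 box x,y,ztip mm -90.0 -249.1 295.2 F [-0.2  0.2 -0.3] 0.6489401765571025
red box x [-5.7  2.7 12.6] y [-13.5  10.1] z [0.021 0.041 0.055] 160
tip x 7.897055662244825
bar [0.6412 0.2262 0.2635] [[0.634, 0.215, 0.235], [0.65, 0.239, 0.267]]
```

View pics/e.png

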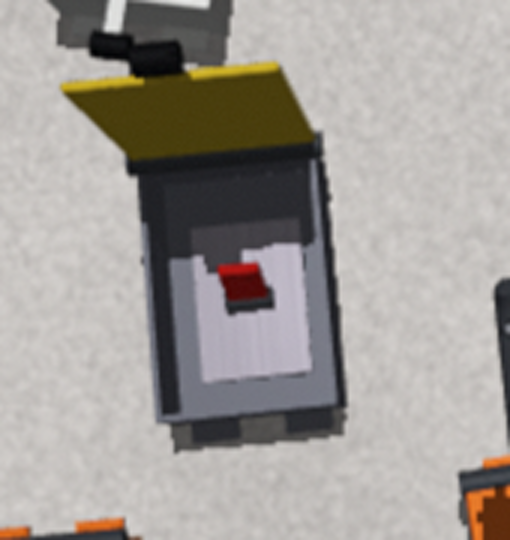

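The red paddle (crop (243,285), full (231,255)) leans towards the hinge (tip at box x≈+10): it is on. Next: regrasp the pull and swing the cover shut.

Request:
{"name": "jog_arm", "arguments": {"travel": [[-15,20,0],[-35,50,0],[-58,82,0],[-82,115,0],[-107,148,0],[-131,181,0],[-152,212,0],[-170,238,0],[-180,249,0],[-180,249,0]], "angular": [[0,0,0],[0,0,0],[0,0,0],[0,0,0],[0,0,0],[0,0,0],[0,0,0],[0,0,0],[0,0,0],[0,0,0]], "gripper": [0.3,0.3,0.3,0.3,0.3,0.3,0.3,0.3,0.3,0.3]}}

```text
t: 17.65
position: [0.6415, 0.2293, 0.2636]
tool_rot: [0.16, -3.136, 0.0]
contact_force: [0.2, -0.1, -0.7]
finger_gap: 0.651
grasp_force: 0.0
```

Request:
{"name": "jog_arm", "arguments": {"travel": [[0,0,0],[0,0,0],[0,0,0],[0,0,0],[0,0,0],[0,0,0],[0,0,0],[0,0,0],[0,0,0],[0,0,0]], "angular": [[0,0,0],[0,0,0],[0,0,0],[0,0,0],[0,0,0],[0,0,0],[0,0,0],[0,0,0],[0,0,0],[0,0,0]], "gripper": [0.3,0.3,0.3,0.3,0.3,0.3,0.3,0.3,0.3,0.3]}}

```text
t: 18.65
position: [0.6414, 0.2276, 0.2645]
tool_rot: [0.157, -3.138, 0.0]
contact_force: [0.0, 0.1, -0.3]
finger_gap: 0.652
grasp_force: 0.0
```

```bash
python3 -c "
from h import *
boxpos();to([.642,.2275,.2085])"
```

```text
t 18.65 box x,y,ztip mm 90.0 -0.8 295.5 F [ 0.   0.1 -0.3] 0.6515526631257601
t 18.65 pos [0.6414 0.2276 0.2645] delta tool mm [-0.6 -0.2 56. ]
```

Request:
{"name": "jog_arm", "arguments": {"travel": [[0,0,15],[0,0,30],[0,0,45],[0,0,56],[0,0,56],[0,0,56],[0,0,56],[0,0,56],[0,0,56],[0,0,56]], "angular": [[0,0,0],[0,0,0],[0,0,0],[0,0,0],[0,0,0],[0,0,0],[0,0,0],[0,0,0],[0,0,0],[0,0,0]], "gripper": [0.3,0.3,0.3,0.3,0.3,-1,-1,-1,-1,-1]}}

```text
t: 19.65
position: [0.6415, 0.2277, 0.2089]
tool_rot: [-0.157, 3.137, 0.0]
contact_force: [-0.9, 11.7, 1.7]
finger_gap: 0.267
grasp_force: 6.4
```

Run:
```python
from h import *
boxpos()
t0=1.62
for th in np.arange(1.62,-.01,-.09): print(round(th,2),(192*(np.cos(th)-np.cos(t0))).round(1),(192*(np.sin(t0)-np.sin(th))).round(1))
```

```text
t 19.65 box x,y,ztip mm 90.1 -0.7 239.9 F [-0.9 11.7  1.7] 0.2674422206813653
1.62 0.0 0.0
1.53 17.3 -0.1
1.44 34.5 1.4
1.35 51.5 4.4
1.26 68.2 9.0
1.17 84.4 15.0
1.08 99.9 22.4
0.99 114.8 31.3
0.9 128.8 41.4
0.81 141.8 52.7
0.72 153.8 65.2
0.63 164.6 78.7
0.54 174.1 93.1
0.45 182.3 108.3
0.36 189.1 124.1
0.27 194.5 140.6
0.18 198.3 157.4
0.09 200.7 174.5
-0.0 201.4 191.8
```

Gripped (gap 24 mm). Swing down.

Request:
{"name": "jog_arm", "arguments": {"travel": [[0,0,0],[0,0,0],[17,0,0],[34.5,0,1.5],[51.5,0,4.5],[68,0,9],[84.5,0,15],[100,0,22.5],[115,0,31],[115,0,31]], "angular": [[0,0,0],[0,0,0],[0,0,0],[0,0,0],[0,0,0],[0,0,0],[0,0,0],[0,0,0],[0,0,0],[0,0,0]], "gripper": [-1,-1,-1,-1,-1,-1,-1,-1,-1,-1]}}

```text
t: 20.65
position: [0.5255, 0.2167, 0.1781]
tool_rot: [-0.158, 3.137, 0.002]
contact_force: [-4.1, 4.2, 4.5]
finger_gap: 0.256
grasp_force: 30.0
```

Request:
{"name": "jog_arm", "arguments": {"travel": [[14,0,10],[27,0,21.5],[39,0,34],[50,0,47.5],[59,0,62],[67.5,0,77],[74,0,93],[79.5,0,109.5],[83.5,0,126],[83.5,0,126]], "angular": [[0,0,0],[0,0,0],[0,0,0],[0,0,0],[0,0,0],[0,0,0],[0,0,0],[0,0,0],[0,0,0],[0,0,0]], "gripper": [-1,-1,-1,-1,-1,-1,-1,-1,-1,-1]}}

```text
t: 21.65
position: [0.4428, 0.2083, 0.0499]
tool_rot: [0.157, -3.136, -0.002]
contact_force: [-3.3, 5.8, -0.2]
finger_gap: 0.256
grasp_force: 30.0
```

```bash
python3 -c "
from h import *
boxpos()"
```

```text
t 21.65 box x,y,ztip mm -109.5 -0.3 80.9 F [-3.3  5.8 -0.2] 0.25563086575064947
```

Request:
{"name": "jog_arm", "arguments": {"travel": [[1,0,8],[2,0,16],[2.5,0,22],[3,0,27],[3,0,30],[3,0,32],[3,0,34],[3,0,34],[3,0,34],[3,0,34]], "angular": [[0,0,0],[0,0,0],[0,0,0],[0,0,0],[0,0,0],[0,0,0],[0,0,0],[0,0,0],[0,0,0],[0,0,0]], "gripper": [-1,-1,-1,-1,-1,-1,-1,-1,-1,-1]}}

```text
t: 22.65
position: [0.4402, 0.208, 0.0174]
tool_rot: [0.157, -3.136, -0.002]
contact_force: [-5.4, 5.1, -1.7]
finger_gap: 0.258
grasp_force: 30.0
```

```bash
python3 -c "
from h import *
boxpos()"
```

```text
t 22.65 box x,y,ztip mm -112.1 -0.3 48.4 F [-5.4  5.1 -1.7] 0.2576561488687104
```

The bar is at the shut height. Release, rise and move aside for a check.

Request:
{"name": "jog_arm", "arguments": {"travel": [[0,0,0],[0,0,0],[0,0,0],[0,0,-20],[0,0,-50],[0,0,-90],[0,0,-130],[0,0,-150],[0,0,-150],[0,0,-150]], "angular": [[0,0,0],[0,0,0],[0,0,0],[0,0,0],[0,0,0],[0,0,0],[0,0,0],[0,0,0],[0,0,0],[0,0,0]], "gripper": [0.3,0.3,0.3,0.3,0.3,0.3,0.3,0.3,0.3,0.3]}}

```text
t: 23.65
position: [0.4409, 0.2074, 0.1671]
tool_rot: [-0.157, 3.138, -0.0]
contact_force: [-0.8, -0.4, -0.5]
finger_gap: 0.648
grasp_force: 0.0
```

Request:
{"name": "jog_arm", "arguments": {"travel": [[0,-20,0],[0,-50,0],[0,-90,0],[0,-130,0],[0,-170,0],[0,-200,0],[0,-200,0],[0,-200,0],[0,-200,0],[0,-200,0]], "angular": [[0,0,0],[0,0,0],[0,0,0],[0,0,0],[0,0,0],[0,0,0],[0,0,0],[0,0,0],[0,0,0],[0,0,0]], "gripper": [0.3,0.3,0.3,0.3,0.3,0.3,0.3,0.3,0.3,0.3]}}

```text
t: 24.65
position: [0.4607, 0.0093, 0.1671]
tool_rot: [0.159, -3.137, -0.0]
contact_force: [0.3, -0.6, 0.4]
finger_gap: 0.652
grasp_force: 0.0
```

Run:
```python
from h import *
boxpos()
a,W=snap("top")
hs=cv2.cvtColor(a,cv2.COLOR_RGB2HSV)
for n,lo,hi,c0,c1 in(("yel",22,35,185,275),("blue",95,130,370,470)):
    m=cv2.inRange(hs,(lo,110,60),(hi,255,255));m[:,:c0]=0;m[:,c1:]=0
    P=W[cv2.erode(m,np.ones((5,5)))>0];P=P[P[:,2]>.04]
    print(n,len(P),np.linalg.lstsq(np.c_[P[:,:2],np.ones(len(P))],P[:,2],rcond=None)[0],np.median(P,0))
```

```text
t 24.65 box x,y,ztip mm -111.5 -200.0 198.1 F [ 0.3 -0.6  0.4] 0.6516510752437351
yel 4835 [-0.01339694 -0.00266025  0.07975836] [0.5464487  0.21668936 0.07187411]
blue 2799 [-0.09673992 -0.00430298  0.13304382] [ 0.59218556 -0.14683014  0.07632957]
```

Yellow cover is at about 0.01 rad, blue at about 0.1 rad (its starting slack), and the robot is clear. Handing in.

```bash
python3 -c "
from station import manip
print(manip.close_job())"
```

```text
the job is handed in; nothing more can be done
None
```

The job is handed in, with no verdict returned: the switch was pushed to its stop and seen on before I shut the yellow cover (about 0.01 rad), the blue cover stayed closed (about 0.1 rad), and the arm was clear at about 25 s of the 64 s.

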